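# Hold a turned spool against the end stop of its clamping fixture

## Robot

A 6-joint arm with a two-finger parallel gripper is mounted at the origin on the work surface. World frame = base frame: x ahead of the robot, y to its left, z up, the work surface at z = 0. Lengths are in mm, angles in rad, forces in N, time in s.
With the tool pointing down it reaches from about 375 to 975 mm from the base axis. Payload 3.8 kg.
Tool frame: the origin (TCP) lies midway between the tips of the shut fingers; the grasp point (between the pads) lies 19 mm behind it (robot.grip_depth is the distance from the TCP to the grasp point, in mm); y points along the fingers, x is the direction in which the jaws open and shut, and the axes are right-handed (so a half turn about y gives the same grasp; the last joint's range is limited). The gripper opens to 88 mm and grips with 3 to 60 N. Pads are 18 mm wide; open, the fingers measure 123 mm over their backs; the gripper's body (75 mm by 187 mm) begins 45 mm behind the grasp point.
Start: joints at [1.138, 0.264, 1.604, -0, 1.274, -0.037], TCP at [260.241, 622.81, 211.106] pointing down, gripper open.
Joint ranges: [-2.63, 2.63], [-0.94, 2.18], [0.31, 2.57], [-1.31, 4.45], [0, 2.66], [-2.55, 2.55]. Speed limits (rad/s): [2.57, 2.57, 3.14, 3.14, 3.14, 3.14].

## Interface

Orientations are given as a rotation vector (axis times angle).
In Python, from plant import robot, get_image, models gives the robot as it stands. Calls block until the motion is done:
- robot.reach(position, orientation): joint-space move of the TCP to a pose.
- robot.move_straight(position, rotation=None, rate=150, until_force=None): straight line of the TCP; rotation=None keeps the orientation; rate is the mean speed in mm/s. With until_force (N) it stops when the force on the tool has changed by that much, and returns True; else False.
- robot.set_joints(angles): joint-space move.
- robot.let_go() and robot.close(): open the fingers fully, or close them until they stop; the grip force is fixed at half the most.
- robot.sleep(seconds).
- robot.inverse_kinematics(position, orientation): joint angles nearest the present ones, or None.
- robot.sense(): the state.
- get_image(name): name is "scene" or "top"; returns a dict with "image" (420x560x3 uint8, blue, green, red), "vertical_fov" (degrees; the focal length in pixels is half the picture's height over the tangent of half this angle, whatever the lens; pixels are square), "cx", "cy" (the principal point, pixels), "k1" (the pictures are not rectified: a ray, as slopes to the right and down, at radius r is drawn at 1 + k1 r^2 times it, then the intrinsics apply), "R" (3x3) and "t" (3): a world point X has camera coordinates R X + t. Camera axes: x right, y down, z forward; pixel columns grow to the right and rows downward; lengths in mm; the calibration is good to about 2 mm. A picture is of the moment at which its call begins. There is no depth.
A pose or a line that the arm cannot do raises robot.PlanningError and nothing moves.
- robot.finish_job(): hands the job in, once; it reports no verdict.
Trained networks look in a picture, given as the dict that the camera call returned (one of the last four; its "shot" number tells which), for a name from the list of things; names that differ only in an ending like _2 or _b are one class to them, and where a whole thing is asked for, a point or a joint stands for the part that bears it (a point fixed in the world has none). Each returns a list of dicts, best first, with "score" (0 to 1); they miss things now and then, are a little off and sometimes report something else, mostly with a low value. They report only what shows in the picture. A call takes as long as a camera call. They do not tell look-alikes from the thing itself.
- models.cut_out(picture, query): "region" (420x560 bool, what is visible of it) and "centre" ([column, row] in pixels, amid what is visible of it).
The state is a dict: "time": time; "qpos": joint angles; "joint_velocities": joint speeds; "joint_torque": joint torques, N m; "ee_pos": TCP position; "orientation": TCP orientation; "wrist_force": force on the tool from outside, world axes, zero at the start; "wrist_torque": the same for the moment, N m; "finger_gap": finger opening in mm.
Only numpy, scipy, OpenCV 4.12 (cv2) and the standard library are available. Lean on these libraries where they do the work, as an engineer would, in place of code of your own. Each camera call takes 0.05 s, during which the arm holds its last target. There are 200 camera calls.

## Task

Swing the open clamp strap of the V-block fixture over the spool that lies in the V and push it right down, until its forked end rests on the catch post around the stud. Only then slide the spool along the V, gently, up against the end stop and press it there with a steady push of about 12 N while I run the nut onto the stud: your job ends holding, so finish with that push still on. Leave everything else on the bench where it is.

Things in the scene. Friction and masses are not known exactly. Their poses are not given: they have to be found in the camera images.
- fixture: Clamping fixture bolted to the bench. Origin at bench level; +x along its V-groove towards the end stop, +y towards the strap's hinge, +z up. Dark base plate 12 mm thick, x -75 to 115, y -70 to 70 mm. Steel V-block on it: x -25 to 60, y -32 to 32 mm, top z = 60 mm, 90 degree V along x. The 32 mm spool in it has its axis at y = 0, z = 60 mm.
- strap_hinge (a point): Axis of the strap's hinge pin, fixed on the fixture at x = 15, y = 44, z = 82.5 mm in its frame; the axis runs along the fixture's x. The strap turns between two dark lugs, at x = -0.5 and 30.5 mm (each 6 mm thick, y 34 to 54 mm, top z = 92 mm).
- strap (a joint): Angle of the clamp strap, rad: 0 = closed, level over the spool (2.5 mm clear of it), resting on the catch post; grows as it swings up and back to the fixture's +y side; 1.57 upright, 1.95 fully open. Starts at 1.35 to 1.9. Stiff hinge (0.12 N m of friction): it stays where it is left and must be pushed all the way down.
- strap_end (a point): Middle of the strap's free end, mid-thickness, 106 mm from the hinge axis. The strap is a plain steel bar 24 mm wide (along the fixture's x), 8 mm thick, the hinge axis in the middle of its thickness; its last 28 mm are forked by a 10 mm slot that goes around the stud. Closed, its top is at z = 86.5 mm.
- stud_top (a point): Top of the 8 mm threaded stud, at x = 15, y = -46, z = 108 mm in the fixture's frame. The stud stands on the catch post, across the V from the hinge: x 2 to 28, y -58 to -36 mm, top z = 78.5 mm, where the closed strap's fork rests.
- spool: Turned aluminium spool lying in the V, about 0.2 kg; the V is oiled, it slides with about 1 N. Origin on its axis at its flat big end, which faces the stop; its x axis points to the stop. Grooved body 32 mm in diameter for 80 mm, then a neck of 22 mm diameter, 60 mm long, towards -x; 140 mm in all. Starts 15 to 30 mm short of the stop.
- spool_neck (a point): Centre of the spool's small end: the flat free end of the neck, away from the stop, 22 mm in diameter (the dark centre bore may be pushed on like the rest). On the axis, 140 mm from the origin of spool.
- stop_face (a point): Point on the flat face of the end stop where the spool's axis meets it: x = 75, y = 0, z = 60 mm in the fixture's frame.
- end_stop: The end stop, a rigid upright steel plate 44 mm wide on the fixture, top at z = 84 mm; origin at the foot of its flat face, x = 75, y = 0, z = 12 mm in the fixture's frame, same axes.
- nut: Knurled nut, 22 mm diameter, 15 mm high, lying on the base plate beside the end stop; leave it there.
- wrench: Open-ended wrench, 160 mm, lying on the bench beside the fixture on its -y side; leave it there.
- spool_b: Another such spool, standing upright on its big end (140 mm high) on the bench near the fixture's +y side; leave it there. Origin: centre of its underside.
- spool_c: Another such spool, standing upright (140 mm high) on the bench to the left, nearer the robot; leave it there. Origin: centre of its underside.
- caliper: Digital caliper, 200 mm long, lying on the bench to the right; leave it there.
- cleaner: White plastic bottle, 56 mm diameter, 150 mm high, on the bench to the right; leave it there.
- parts_box: Green open compartment box, 200 x 280 x 55 mm, on the right of the bench; leave it there.
There are look-alikes about, which are no part of the job. Leave any purple or red look-alike of the spool alone. Of the things that look like the fixture, the larger one is meant.

How it is judged:
By the outcome, as a careful person would: the job done as asked, in the order asked, and still so for the second after the job is handed in, while the arm keeps its last pose, push and grip.
It also fails if it takes over 58 s, if anything falls off the work surface, if the arm or the gripper's body presses on something with over 40 N, if the wrist force passes 120 N, or if a joint passes its speed limit or range.

## Working session

There is one attempt and no reset: what is moved stays moved. The work goes in short steps, each a Python script; the robot and the scene stay as the last script left them, time stands still between calls to the robot, and variables do not carry over. Pictures are saved under pics/ and viewed, about 8 in all and at most 12, crops included, and the job is handed in when it is done.

```bash
ls; mkdir -p pics; python3 - <<'E'
from plant import robot,get_image,models
import cv2,json,numpy as np
for n in("scene","top"):
    p=get_image(n); cv2.imwrite(f"pics/{n}0.png",p["image"])
    print(n,{k:(np.round(v,3).tolist() if not isinstance(v,int) else v) for k,v in p.items() if k!="image"})
    for q in("fixture","strap","spool","end_stop"):
        for d in models.cut_out(p,q): print(q,round(d["score"],2),np.round(d["centre"]),d["region"].sum())
print(robot.sense())
E
```

```text
pics
scene {'vertical_fov': 53.775, 'cx': 278.842, 'cy': 208.076, 'k1': -0.04, 'R': [[0.243, 0.97, 0.004], [0.733, -0.181, -0.656], [-0.635, 0.163, -0.755]], 't': [-59.206, -380.879, 1581.734], 'shot': 1}
fixture 0.66 [284. 238.] 2721
fixture 0.64 [263. 169.] 1015
strap 0.73 [296. 211.] 181
strap 0.66 [259. 158.] 111
spool 0.9 [352. 215.] 367
spool 0.8 [286. 221.] 359
spool 0.73 [381. 141.] 321
spool 0.72 [302. 312.] 636
spool 0.71 [296. 207.] 201
spool 0.56 [345. 268.] 430
end_stop 0.73 [277. 250.] 460
end_stop 0.63 [260. 175.] 176
top {'vertical_fov': 51.976, 'cx': 270.703, 'cy': 205.529, 'k1': -0.063, 'R': [[0.013, -1.0, 0.001], [-0.978, -0.013, -0.206], [0.206, 0.001, -0.978]], 't': [-91.572, 604.406, 1466.912], 'shot': 2}
fixture 0.97 [273. 206.] 1500
fixture 0.69 [269. 281.] 1130
strap 0.57 [272. 205.] 1627
strap 0.46 [274. 282.] 118
spool 0.88 [267. 207.] 363
spool 0.69 [273. 144.] 231
spool 0.61 [153. 277.] 121
spool 0.56 [211. 209.] 281
spool 0.43 [240. 150.] 133
{'time': 0.5, 'qpos': array([ 1.13809577e+00,  2.63925408e-01,  1.60402357e+00,  6.30361445e-05,
        1.27364811e+00, -3.69190282e-02]), 'joint_velocities': array([ 0.00011104,  0.00014294, -0.00022228, -0.00025557,  0.00075675,
       -0.00113641]), 'joint_torque': array([-4.32303041e-04, -5.01421452e+01, -3.56801140e+01,  7.26838340e-02,
        1.99555879e-02, -3.68932490e-05]), 'ee_pos': array([260.22583364, 622.82322232, 211.07582902]), 'orientation': array([-1.37079186, -0.91286059,  0.91291876]), 'wrist_force': array([-0.4143697 ,  0.07025283,  0.06642683]), 'wrist_torque': array([ 0.06782622, -0.0005082 , -0.03223177]), 'finger_gap': 88.23062740388313}
```

```bash
python3 - <<'E'
import cv2
a=cv2.imread("pics/scene0.png")[110:310,180:440]; cv2.imwrite("pics/s0c.png",cv2.resize(a,None,fx=3,fy=3,interpolation=cv2.INTER_CUBIC))
a=cv2.imread("pics/top0.png")[110:310,140:400]; cv2.imwrite("pics/t0c.png",cv2.resize(a,None,fx=3,fy=3,interpolation=cv2.INTER_CUBIC))
E
```

```text
(no output)
```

View pics/s0c.png

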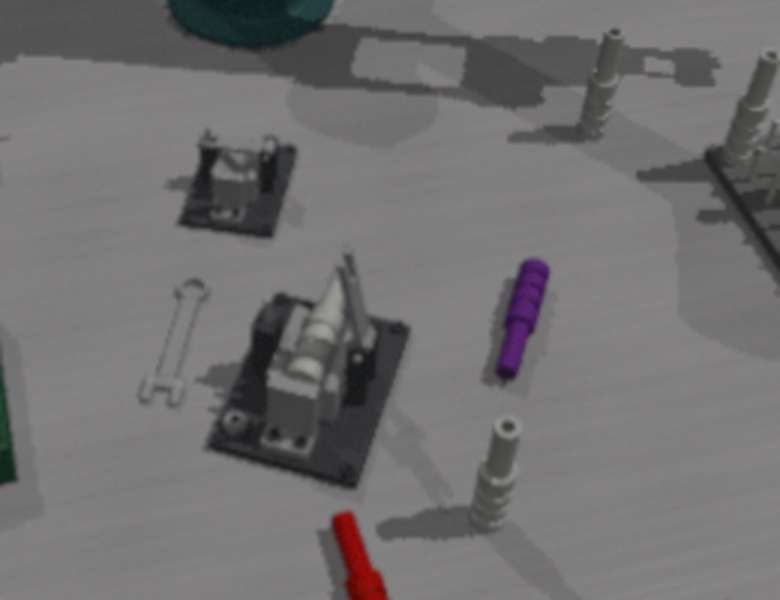

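View pics/t0c.png

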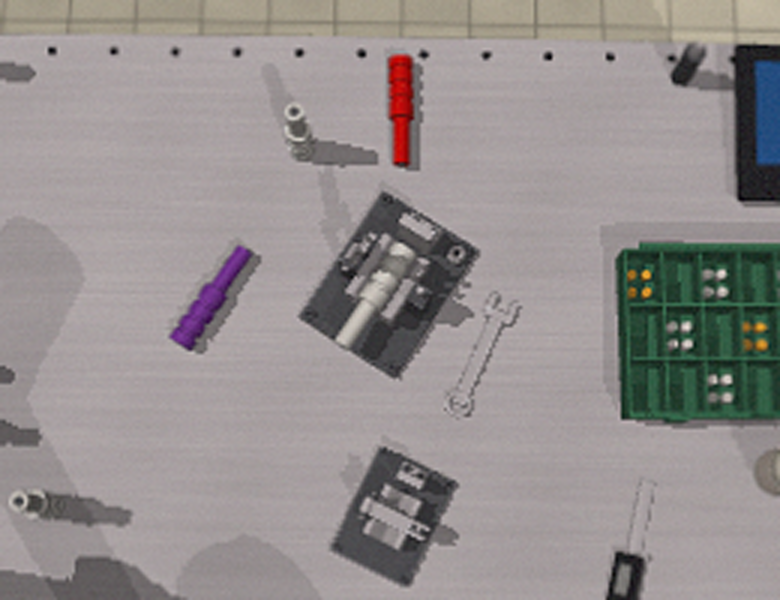

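Candidates for the fixture are the large one at top px (270,204) / scene (283,238) and the small one at top (272,282) / scene (259,172). The large one is meant, and it holds the white spool in its V. The purple and red spools are look-alikes. Next I fit the pose from the plate corners and check it with an overlay.

```bash
cat >h.py <<'E'
import numpy as np,cv2
from scipy.optimize import least_squares
from scipy.spatial.transform import Rotation as Ro
def proj(p,X):
    f=210/np.tan(np.radians(p["vertical_fov"])/2)
    K=np.array([[f,0,p["cx"]],[0,f,p["cy"]],[0,0,1]])
    return cv2.projectPoints(np.asarray(X,float).reshape(-1,1,3),cv2.Rodrigues(np.array(p["R"]))[0],np.array(p["t"],float),K,np.array([p["k1"],0,0,0]))[0].reshape(-1,2)
def toW(P,X):
    X=np.atleast_2d(X); c,s=np.cos(P[2]),np.sin(P[2])
    return np.c_[P[0]+c*X[:,0]-s*X[:,1],P[1]+s*X[:,0]+c*X[:,1],X[:,2]]
def strap(th,r,n=0,x=15): return [x,44-r*np.cos(th)+n*np.sin(th),82.5+r*np.sin(th)+n*np.cos(th)]
E
python3 - <<'E'
from h import *
from plant import robot,get_image,models
C=np.array([[115,70,12],[115,-70,12],[-75,70,12],[-75,-70,12]])
t=get_image("top"); s=get_image("scene")
pt=np.array([[383,187],[480,250],[300,317],[400,378]])/3+[140,110]
ps=np.array([[355,487],[208,447],[408,325],[280,295]])/3+[180,110]
def res(P): return np.r_[proj(t,toW(P,C))-pt,proj(s,toW(P,C))-ps].ravel()
r=least_squares(res,[600,0,-.5]); P=r.x
print(P,np.round(r.fun.reshape(-1,2),1).tolist()); np.save("P.npy",P)
S=8
def box(x0,x1,y0,y1,z): return np.array([[x0,y0,z],[x1,y0,z],[x1,y1,z],[x0,y1,z]])
for n,p in(("top",t),("scene",s)):
    o=proj(p,toW(P,[15,0,40]))[0].round().astype(int)-[45,37]; im=p["image"][o[1]:o[1]+75,o[0]:o[0]+95]
    im=cv2.resize(im,None,fx=S,fy=S,interpolation=cv2.INTER_CUBIC)
    def dr(X,c,cl=True):
        q=((proj(p,toW(P,X))-o+.5)*S).astype(int); cv2.polylines(im,[q],cl,c,1)
    dr(box(-75,115,-70,70,12),(0,255,0)); dr(box(-25,60,-32,32,60),(255,255,0)); dr(box(2,28,-58,-36,78.5),(255,0,255))
    dr(np.array([[75,-22,84],[75,22,84]]),(0,255,255)); dr(np.array([[15,-46,78.5],[15,-46,108]]),(0,0,255))
    for th,c in((1.35,(0,0,255)),(1.6,(0,200,255)),(1.9,(255,0,0))): dr(np.array([strap(th,0),strap(th,106)]),c)
    cv2.imwrite(f"pics/ov_{n}.png",im)
    sp=[(d["score"],d["centre"]) for d in models.cut_out(p,"spool_b")]; 
    print(n,o,[(round(a,2),np.round(b).tolist()) for a,b in sp])
print(Ro.from_rotvec(robot.sense()["orientation"]).as_matrix().round(2))
E
```

```text
[ 6.07044887e+02 -6.99378608e+01 -5.55163693e-01] [[0.2, 0.3], [-0.3, -1.1], [-0.2, -0.9], [-1.2, -0.7], [0.4, -0.6], [-0.5, -0.9], [0.6, 0.4], [-2.2, -0.7]]
top [224 166] [(0.63, [274.0, 147.0]), (0.6, [209.0, 211.0]), (0.51, [266.0, 206.0])]
scene [240 193] [(0.89, [379.0, 138.0]), (0.87, [287.0, 223.0]), (0.82, [352.0, 215.0]), (0.76, [346.0, 270.0]), (0.61, [302.0, 310.0])]
[[ 0.39  0.   -0.92]
 [ 0.92  0.    0.39]
 [ 0.   -1.    0.  ]]
```

View pics/ov_top.png

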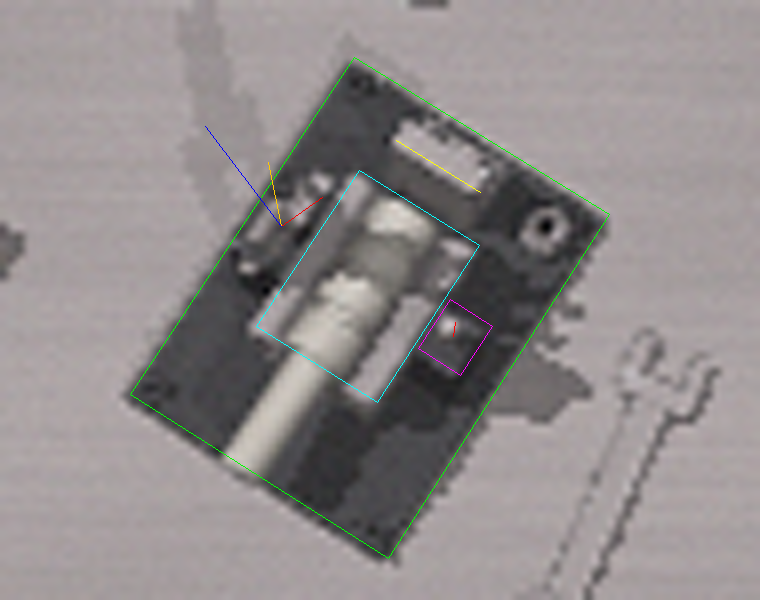

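View pics/ov_scene.png

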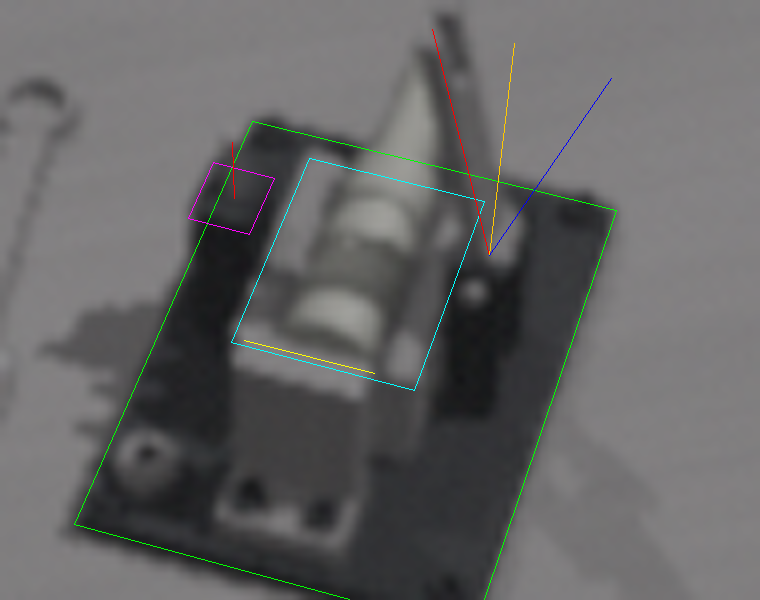

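The overlay agrees to about 2 mm: nut at +x,−y, stud about 1 px off, strap at about 1.35–1.4 rad with its tip at scene px (296,195). I'll refit with the sharper picks and locate the neck end and spool_b.

```bash
python3 - <<'E'
from h import *
from plant import robot,get_image,models
t=get_image("top"); s=get_image("scene")
C=np.array([[115,70,12],[115,-70,12],[-75,70,12],[-75,-70,12]])
pt=np.array([[352,60],[607,213],[127,398],[393,560]])/8-.5+[224,166]
ps=np.array([[70,530],[615,208],[250,124]])/8-.5+[240,193]
ps=np.r_[[np.array([355,487])/3-.33+[180,110]],ps]
def res(P): return np.r_[proj(t,toW(P,C))-pt,proj(s,toW(P,C))-ps].ravel()
r=least_squares(res,np.load("P.npy")); P=r.x; np.save("P.npy",P)
print(P,np.round(r.fun.reshape(-1,2),1).tolist())
nk=np.array([247,468])/8-.5+[224,166]
print("neck",least_squares(lambda v:proj(t,toW(P,[v[0],v[1],71]))[0]-nk,[-85,0]).x)
tip=np.array([447,18])/8-.5+[240,193]
print("strap",least_squares(lambda v:proj(s,toW(P,strap(v[0],106,x=v[1])))[0]-tip,[1.4,15]).x)
print("b",least_squares(lambda v:np.r_[proj(t,toW(P,[v[0],v[1],70]))[0]-[274,147],proj(s,toW(P,[v[0],v[1],70]))[0]-[345.5,269]],[150,100]).x)
# reachability
c,sn=np.cos(P[2]),np.sin(P[2]); ex=np.array([c,sn,0]); ey=np.array([-sn,c,0]); d=np.array([0,0,-1.])
def ori(x): return Ro.from_matrix(np.c_[x,d,np.cross(x,d)]).as_rotvec()
for nm,x,pos in(("strap x",ex,[15,80,150]),("strap -x",-ex,[15,80,150]),("strapd",ex,[15,-14,87]),("push y",ey,[-95,0,50]),("push -y",-ey,[-95,0,50])):
    q=robot.inverse_kinematics(toW(P,pos)[0],ori(x)); print(nm,toW(P,pos)[0].round(),None if q is None else np.round(q,2))
E
```

```text
[ 6.06874686e+02 -7.07746696e+01 -5.50567510e-01] [[0.4, -0.3], [0.5, 0.1], [0.7, -0.3], [-0.2, -0.2], [0.6, -0.3], [0.4, -0.5], [-0.2, 0.2], [-0.1, -0.3]]
neck [-82.3159534    0.60785028]
strap [1.38690638 9.56798054]
b [141.75152268 157.98328876]
strap x [662. -10. 150.] [-0.05  0.28  1.7  -0.    1.16  0.5 ]
strap -x [662. -10. 150.] None
strapd [612. -91.  87.] [-0.19  0.26  1.85 -0.    1.03  0.36]
push y [526. -21.  50.] [-0.09  0.14  2.07  0.    0.93 -1.11]
push -y [526. -21.  50.] [-0.09  0.14  2.07 -0.    0.93  2.03]
```

```bash
cat >>h.py <<'E'
P=np.load("P.npy"); c_,s_=np.cos(P[2]),np.sin(P[2]); ex=np.array([c_,s_,0]); ey=np.array([-s_,c_,0]); d_=np.array([0,0,-1.])
def ori(x): return Ro.from_matrix(np.c_[x,d_,np.cross(x,d_)]).as_rotvec()
W=lambda *p: toW(P,p)[0]
E
python3 - <<'E'
from h import *
from plant import robot,get_image
F=lambda: (lambda f: np.round([f@ex,f@ey,f[2]],1))(robot.sense()["wrist_force"])
robot.close(); r=62
robot.reach(W(15,85,260),ori(ex)); print(robot.sense()["time"],F())
robot.move_straight(W(15,85,82.5+r))
for th in np.linspace(1.3,.08,11):
    p=strap(th,r,4); robot.move_straight(W(15,p[1]+9,p[2]),rate=60)
    print(round(th,2),F())
p=strap(0,r,4)
print(robot.move_straight(W(15,p[1]+9,p[2]-8),rate=15,until_force=14),F(),robot.sense()["ee_pos"],robot.sense()["time"])
for n in("scene","top"):
    im=get_image(n); o=proj(im,W(15,0,60))[0].astype(int)-[45,37]
    cv2.imwrite(f"pics/c_{n}.png",cv2.resize(im["image"][o[1]:o[1]+75,o[0]:o[0]+95],None,fx=6,fy=6,interpolation=cv2.INTER_CUBIC))
E
```

```text
4.75 [-0.3  0.2  1.4]
1.3 [0.1 0.3 0.4]
1.18 [ 0.7 -0.3 -1.3]
1.06 [-0.1  0.4  0.1]
0.93 [ 0.  -0.3 -0.2]
0.81 [ 0.2 -0.7  0.3]
0.69 [ 0.4 -0.9 -0.1]
0.57 [-0.4  0.5 -0.6]
0.45 [-0.   1.3  0.7]
0.32 [-0.1 -0.3 -0.2]
0.2 [ 0.8  0.2 -0.8]
0.08 [0.2 0.2 0.1]
False [ 1.   0.7 -0.1] [614.86843249 -86.17516491  78.38985238] 10.325
```

View pics/c_scene.png

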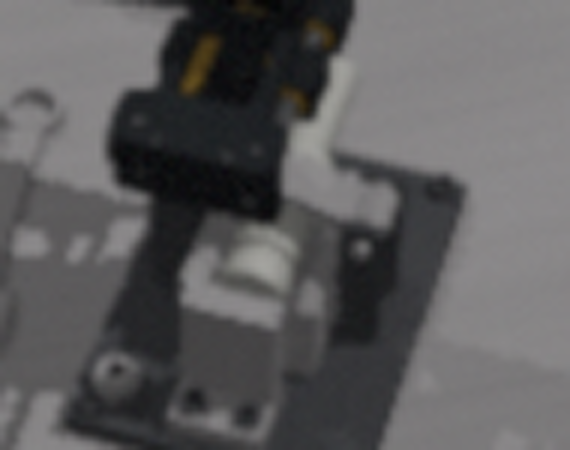

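```bash
python3 - <<'E'
from plant import robot
s=robot.sense(); print(s)
E
```

```text
{'time': 10.425, 'qpos': array([-1.79465664e-01,  2.75262461e-01,  1.84784613e+00,  1.76569923e-04,
        1.01869417e+00,  3.71046768e-01]), 'joint_velocities': array([ 0.00086391, -0.00081838, -0.000283  ,  0.00057245, -0.00278526,
       -0.00024198]), 'joint_torque': array([ 3.28873575e-02, -4.67952025e+01, -3.17411685e+01,  8.84014042e-02,
       -1.43672744e-02,  4.00967929e-04]), 'ee_pos': array([614.85442835, -86.18273743,  78.39851926]), 'orientation': array([-1.52726434,  0.43162081, -0.43126604]), 'wrist_force': array([-0.28102247, -0.05308932, -0.13140573]), 'wrist_torque': array([-0.06003198,  0.08502655,  0.03796568]), 'finger_gap': 0.3017080338347945}
```

View pics/c_top.png

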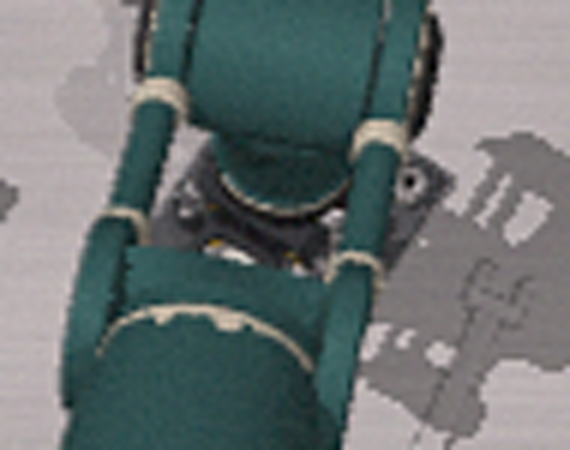

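The finger went 8 mm below the expected strap top without contact, and the two can't both be right. I'll back off gently, then look unobstructed.

```bash
python3 - <<'E'
from h import *
from plant import robot,get_image
s=robot.sense()
print(robot.move_straight(s["ee_pos"]+[0,0,130],rate=100,until_force=6))
robot.move_straight(robot.sense()["ee_pos"]+ey*150+[0,0,30],rate=250); print(robot.sense()["time"])
ims=[]
for n in("scene","top"):
    im=get_image(n); o=proj(im,W(15,0,60))[0].astype(int)-[45,45]
    ims.append(cv2.resize(im["image"][o[1]:o[1]+80,o[0]:o[0]+64],None,fx=6,fy=6,interpolation=cv2.INTER_CUBIC))
cv2.imwrite("pics/d.png",np.hstack(ims))
E
```

```text
False
12.6333
```

View pics/d.png

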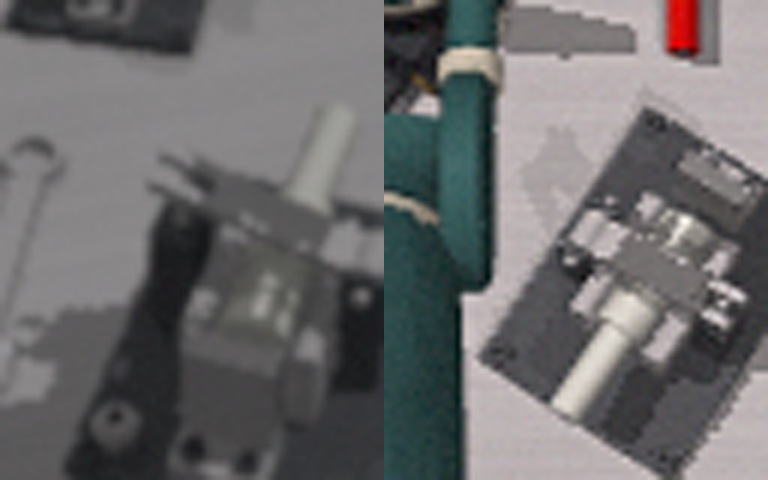

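```bash
python3 - <<'E'
from h import *
from plant import robot,get_image,models
im=get_image("scene"); o=proj(im,W(15,0,60))[0].astype(int)-[45,45]
tip=np.array([160,172])/6-.5+o
for th in(0,.1,.2,.3,.4): print(th,((proj(im,[W(*strap(th,106)),W(*strap(th,78)),W(*strap(th,106,4)),W(15,-46,108)])-o+.5)*6).round().tolist())
print(least_squares(lambda v:proj(im,W(*strap(v[0],106,x=v[1])))[0]-tip,[.2,15]).x)
E
```

```text
0 [[146.0, 214.0], [205.0, 228.0], [146.0, 208.0], [179.0, 185.0]]
0.1 [[147.0, 199.0], [206.0, 217.0], [147.0, 193.0], [179.0, 185.0]]
0.2 [[149.0, 185.0], [208.0, 207.0], [151.0, 179.0], [179.0, 185.0]]
0.3 [[154.0, 171.0], [212.0, 197.0], [157.0, 166.0], [179.0, 185.0]]
0.4 [[162.0, 158.0], [218.0, 187.0], [165.0, 153.0], [179.0, 185.0]]
[ 0.07281213 -4.35752328]
```

The strap now reads about 0.3 rad, so it isn't down. I'll press straight down on it in small steps and log the forces.

```bash
python3 - <<'E'
from h import *
from plant import robot,get_image,models
F=lambda: (lambda f: np.round([f@ex,f@ey,f[2]],1).tolist())(np.mean([robot.sense()["wrist_force"] for _ in range(3)],0))
robot.move_straight(W(15,-18,200),rate=250); robot.move_straight(W(15,-18,118),rate=150); print(F())
ims=[]
for z in range(114,85,-4):
    h=robot.move_straight(W(15,-18,z),rate=40,until_force=12); e=robot.sense()["ee_pos"]; print(z,h,e[2].round(1),F())
    if z in(106,86):
        im=get_image("scene"); o=proj(im,W(15,0,60))[0].astype(int)-[45,55]
        ims.append(cv2.resize(im["image"][o[1]:o[1]+90,o[0]:o[0]+66],None,fx=6,fy=6,interpolation=cv2.INTER_CUBIC))
        print("proj tip",((proj(im,[e,e+[0,0,64]])-o+.5)*6).round().tolist())
    if h: break
print(robot.sense()["time"]); cv2.imwrite("pics/e.png",np.hstack(ims))
E
```

```text
[0.5, 0.4, 1.3]
114 False 114.9 [0.3, -0.5, -0.2]
110 False 109.8 [-0.8, -0.4, -0.3]
106 False 105.5 [0.7, -0.5, -0.2]
proj tip [[239.0, 263.0], [239.0, 165.0]]
102 False 101.5 [0.6, 0.7, 0.7]
98 False 97.5 [-0.6, -0.7, 0.2]
94 False 93.6 [-1.0, 0.6, 0.9]
90 False 89.6 [-0.2, -0.2, -0.2]
86 False 85.6 [-0.2, -0.2, 0.1]
proj tip [[239.0, 292.0], [239.0, 197.0]]
16.3833
```

View pics/e.png

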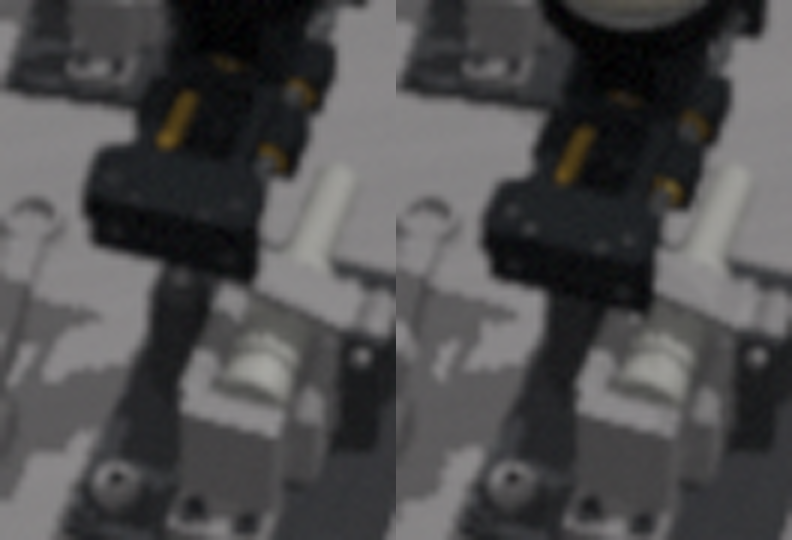

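Fingers are hidden behind the wide body in this view. I'll turn the tool 90° so the narrow body side faces the camera, and look at the tips relative to the strap.

```bash
python3 - <<'E'
from h import *
from plant import robot,get_image,models
F=lambda: (lambda f: np.round([f@ex,f@ey,f[2]],1).tolist())(np.mean([robot.sense()["wrist_force"] for _ in range(3)],0))
def pic(e):
    im=get_image("scene"); o=proj(im,W(15,0,60))[0].astype(int)-[45,55]
    q=((proj(im,[e,W(15,-46,108),W(*strap(0,106))])-o+.5)*6).round(); print("tip,stud,strapend0",q.tolist())
    return cv2.resize(im["image"][o[1]:o[1]+90,o[0]:o[0]+66],None,fx=6,fy=6,interpolation=cv2.INTER_CUBIC)
robot.move_straight(W(15,-12,175),rate=200)
robot.reach(W(15,-12,175),ori(ey)); 
a=pic(robot.sense()["ee_pos"])
print(F())
for z in(130,122,114,106):
    h=robot.move_straight(W(15,-12,z),rate=80,until_force=8); e=robot.sense()["ee_pos"]; print(z,h,e,F())
    if h: break
b=pic(e); print(robot.sense()["time"],robot.sense()["finger_gap"])
cv2.imwrite("pics/f.png",np.hstack([a,b]))
E
```

```text
tip,stud,strapend0 [[253.0, 161.0], [179.0, 245.0], [146.0, 274.0]]
[0.3, -0.2, 0.9]
130 False [613.42758505 -88.83970824 129.84807755] [-0.1, -0.3, -0.2]
122 False [613.04936618 -88.78781443 121.61530241] [0.9, 0.4, -1.3]
114 False [612.75901028 -88.71838284 113.19186907] [0.3, 0.8, -0.1]
106 False [612.73039852 -88.73361314 105.11483555] [0.1, -0.3, -0.4]
tip,stud,strapend0 [[252.0, 266.0], [179.0, 245.0], [146.0, 274.0]]
19.95 0.4981335675000805
```

View pics/f.png

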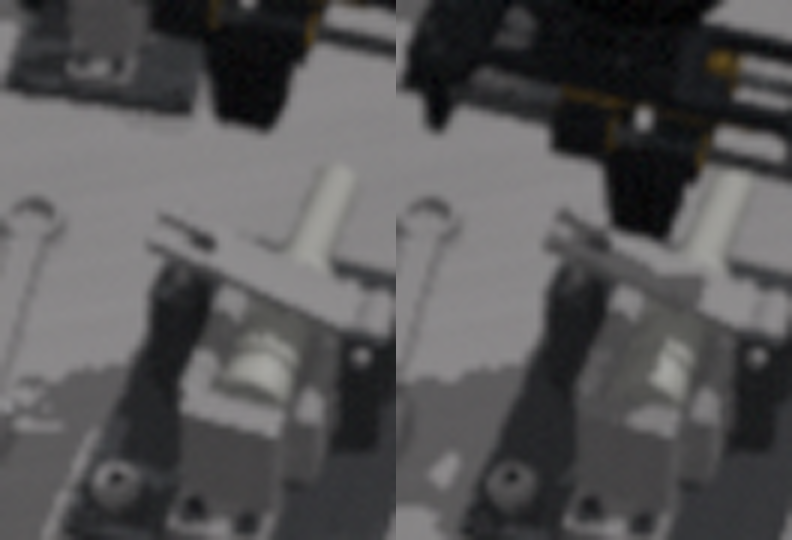

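The picture shows the fingertips ending about 30 crop px, or about 20 mm, above the reported TCP. That also explains the missing contact (tip at about 99 mm, strap at about 0.3 rad). The tip offset is therefore about +20 mm in z, so I'll continue pressing down with it included, guarded by force.

```bash
python3 - <<'E'
from h import *
from plant import robot,get_image,models
F=lambda: (lambda f: np.round([f@ex,f@ey,f[2]],1).tolist())(np.mean([robot.sense()["wrist_force"] for _ in range(3)],0))
print(robot.grip_depth)
h=robot.move_straight(W(15,-12,58),rate=40,until_force=15); print(h,robot.sense()["ee_pos"],F())
robot.sleep(.3); print(F())
e=robot.sense()["ee_pos"]
robot.move_straight(e+[0,0,70],rate=200)
robot.move_straight(W(-110,-5,170),rate=250)
im=get_image("scene"); o=proj(im,W(15,0,60))[0].astype(int)-[45,45]
print(((proj(im,[robot.sense()["ee_pos"],W(*strap(0,106)),W(*strap(0,78)),W(15,-46,108)])-o+.5)*6).round().tolist(),robot.sense()["time"])
cv2.imwrite("pics/g.png",cv2.resize(im["image"][o[1]:o[1]+80,o[0]:o[0]+80],None,fx=6,fy=6,interpolation=cv2.INTER_CUBIC))
E
```

```text
18.700000000000003
False [613.07275169 -88.97375613  59.22115669] [-4.0, -3.1, 7.8]
[-3.5, -2.2, 7.6]
[[349.0, -80.0], [146.0, 214.0], [205.0, 228.0], [179.0, 185.0]] 22.8333
```

View pics/g.png

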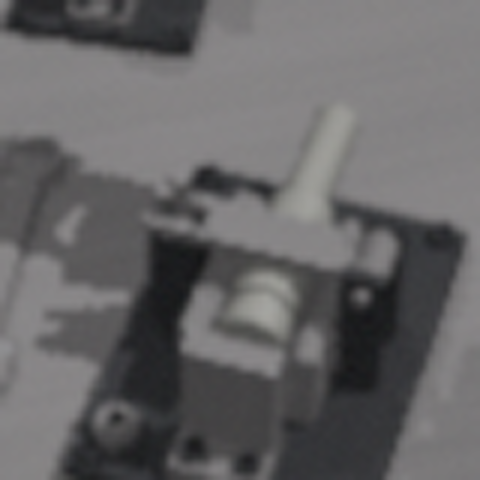

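Strap is closed: fork tips at crop (150,215) match the projected closed position (146,214), the stud shows in the slot near (170,185), and 8 N reacted at the post. Next I go behind the neck and push slowly.

```bash
cat >>h.py <<'E'
def Fm(robot,n=8):
    f=[]
    for _ in range(n): f.append(robot.sense()["wrist_force"]); robot.sleep(.02)
    f=np.mean(f,0); return np.array([f@ex,f@ey,f[2]]).round(2)
def fx(e):
    d=np.array(e)-[P[0],P[1],0]; return np.array([d@ex,d@ey,d[2]]).round(1)
E
python3 - <<'E'
from h import *
from plant import robot,get_image
robot.move_straight(W(-125,1,150),rate=200); robot.move_straight(W(-125,1,26),rate=150)
f0=Fm(robot); print("f0",f0,robot.sense()["time"])
x=-125
h=robot.move_straight(W(-98,1,26),rate=50,until_force=4); print(h,fx(robot.sense()["ee_pos"]),Fm(robot)-f0)
if not h:
    h=robot.move_straight(W(-60,1,26),rate=14,until_force=5); print(h,fx(robot.sense()["ee_pos"]),Fm(robot)-f0)
print(robot.sense()["time"])
im=get_image("scene"); o=proj(im,W(15,0,60))[0].astype(int)-[45,55]
cv2.imwrite("pics/i.png",cv2.resize(im["image"][o[1]:o[1]+90,o[0]:o[0]+80],None,fx=6,fy=6,interpolation=cv2.INTER_CUBIC))
E
```

```text
f0 [0.07 0.09 0.11] 24.2167
False [-98.1   0.8  25.7] [-0.27  0.26  0.1 ]
True [-78.9   0.6  25.3] [-0.05  0.07 -0.2 ]
26.6833
```

View pics/i.png

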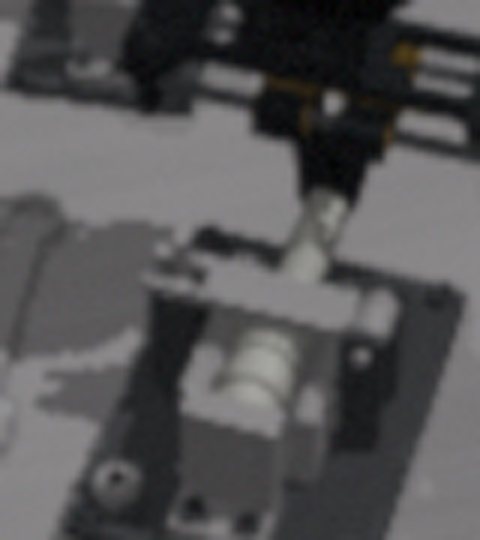

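```bash
python3 - <<'E'
from h import *
from plant import robot,get_image
for k in range(6):
    h=robot.move_straight(W(-45,1,26),rate=10,until_force=6); f=Fm(robot); print(h,fx(robot.sense()["ee_pos"]),f,robot.sense()["time"])
    if not h or f[0]<-4 or robot.sense()["time"]>40: break
E
```

```text
True [-79.7  -0.3  23.6] [-0.28 -0.04 -0.36] 27.75
True [-79.9  -0.8  22.6] [-0.28 -0.03 -0.38] 28.7667
True [-80.2  -1.3  21.5] [ 0.1   0.16 -0.06] 29.7917
True [-80.4  -1.8  20.6] [-0.15 -0.02  0.23] 30.8333
True [-80.7  -2.3  19.6] [-0.13  0.08 -0.22] 31.8833
True [-81.   -2.8  18.7] [-0.13  0.34  0.3 ] 32.95
```

The guarded stop backs off and drifts each time, so I'll recentre and advance in small unguarded steps while reading the force.

```bash
python3 - <<'E'
from h import *
from plant import robot,get_image
robot.move_straight(W(-83,1,26),rate=40); f0=Fm(robot); print(fx(robot.sense()["ee_pos"]),f0)
x=-82.
while robot.sense()["time"]<42:
    x+=1.; robot.move_straight(W(x,1,26),rate=12); f=Fm(robot,5)-f0
    print(x,fx(robot.sense()["ee_pos"]),f,round(robot.sense()["time"],1))
    if f[0]<-5: break
E
```

```text
[-83.1   1.   26. ] [-0.19  0.1  -0.04]
-81.0 [-81.    1.   25.9] [-0.15 -0.19 -0.01] 33.8
-80.0 [-80.   1.  26.] [-0.05  0.05 -0.44] 34.2
-79.0 [-79.7   0.9  25.9] [-3.47  0.66  1.75] 34.5
-78.0 [-79.8   0.9  25.7] [-6.23  0.61  3.68] 34.8
```

```bash
python3 - <<'E'
from h import *
from plant import robot,get_image
x=-78.; f0=np.array([-.15,0,0])
for k in range(7):
    f=Fm(robot,6)-f0; print(round(x,2),fx(robot.sense()["ee_pos"]),f,round(robot.sense()["time"],1))
    if abs(f[0]+12)<.5: break
    x+=np.clip((12+f[0])/3.,-1.5,1.5); robot.move_straight(W(x,1,26),rate=12)
robot.sleep(.5); print(Fm(robot)-f0,robot.sense()["time"])
im=get_image("scene"); o=proj(im,W(40,0,60))[0].astype(int)-[30,30]
a=cv2.resize(im["image"][o[1]:o[1]+60,o[0]:o[0]+60],None,fx=9,fy=9,interpolation=cv2.INTER_CUBIC)
for y in(-16,16): print(((proj(im,[W(75,y,60),W(75,0,76),W(60,0,76),W(50,0,76)])-o+.5)*9).round().tolist())
b=cv2.imread("pics/scene0.png")[o[1]:o[1]+60,o[0]:o[0]+28]
cv2.imwrite("pics/j.png",np.hstack([a,cv2.resize(b,None,fx=9,fy=9,interpolation=cv2.INTER_CUBIC)]))
E
```

```text
-78.0 [-79.8   0.9  25.7] [-6.28  0.94  3.49] 34.9
-76.5 [-79.8   0.8  25.5] [-9.92  1.16  5.93] 35.3
-75.81 [-79.8   0.8  25.4] [-11.88   1.35   6.94] 35.7
[-11.38   1.16   6.78] 36.3
[[195.0, 357.0], [247.0, 338.0], [262.0, 299.0], [273.0, 273.0]]
[[299.0, 384.0], [247.0, 338.0], [262.0, 299.0], [273.0, 273.0]]
```

View pics/j.png

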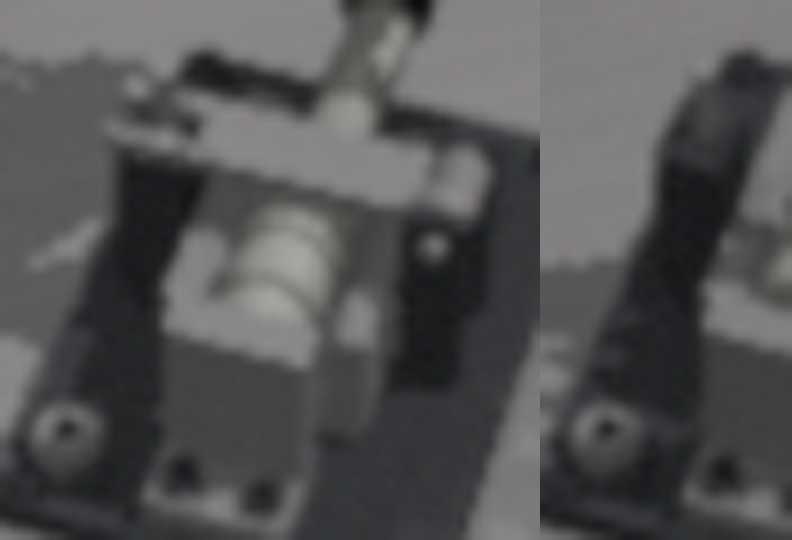

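The spool's big end now meets the stop with no gap (crop (270,320)), and the strap is still closed. The tool carries about 7 N vertically, so I'll raise the target to relieve it and then retune to 12 N.

```bash
python3 - <<'E'
from h import *
from plant import robot
x,z,f0=-75.81,26.,np.array([-.15,0,0])
for k in range(16):
    f=Fm(robot,8)-f0; print(round(x,2),round(z,2),fx(robot.sense()["ee_pos"]),f,round(robot.sense()["time"],1))
    if (abs(f[0]+12)<.4 and abs(f[2])<1.5) or robot.sense()["time"]>48: break
    x+=np.clip((12+f[0])/3.,-.6,.6)*.8
    if abs(f[2])>1.2: z+=np.clip(f[2]*.1,-.5,.5)
    robot.move_straight(W(x,1,z),rate=12)
robot.sleep(.4); print(Fm(robot,12)-f0,robot.sense()["time"])
E
```

```text
-75.81 26.0 [-79.8   0.8  25.4] [-11.79   1.72   6.91] 36.5
-75.75 26.5 [-79.8   0.7  25.5] [-11.07   1.97   4.62] 36.9
-75.51 26.96 [-79.8   0.7  25.7] [-11.03   2.06   3.07] 37.2
-75.25 27.27 [-79.8   0.7  25.7] [-11.08   2.54   1.81] 37.6
-75.0 27.45 [-79.9   0.6  25.8] [-11.35   2.44   1.88] 38.0
-74.83 27.64 [-79.8   0.6  25.9] [-11.45   2.48   1.71] 38.4
-74.68 27.81 [-79.9   0.5  25.9] [-11.28   2.64   1.6 ] 38.8
-74.49 27.97 [-79.9   0.5  26. ] [-11.83   2.73   1.78] 39.2
-74.44 28.15 [-79.9   0.4  26.1] [-11.47   2.51   1.  ] 39.5
-74.3 28.15 [-79.9   0.4  26.1] [-12.22   2.67   0.9 ] 39.9
[-11.98   2.51   1.35] 40.5333
```

Push is steady at 12 N with little vertical load, so I'm handing in.

```bash
python3 - <<'E'
from h import *
from plant import robot
print(Fm(robot,6)); robot.finish_job()
E
```

```text
[-12.31   2.47   1.33]
the job is handed in; nothing more can be done
```

The strap is closed on the catch post, and the spool is against the end stop with a steady push of about 12 N still on. I handed the job in at about 41 s of the 58 s.

**Last checks:**
- **Strap:** In the picture after the press, the fork tips matched the projected closed position to within about 1 px, and the stud showed in the slot. The press met about 8 N. The picture at the end, with the push on, still showed it closed.
- **Spool:** The last picture showed no gap between its big end and the stop. It stayed put while I raised the push from 6 to 12 N.
- **Push:** The last reading before handing in was 12.3 N along the V, 2.5 N sideways and 1.3 N vertical. I raised the tool target to bring the vertical load down from about 7 N.

**What went wrong or disagreed:**
- **First strap push:** It stopped at about 0.3 rad because the fingertips appear to end 20–27 mm above the reported tool point. I saw this in a close picture, allowed for it, and the second press finished the closing.
- **Guarded moves:** Near the stop they kept tripping and backing off a little, so I finished in small steps while reading the force.
- **Final finger position:** It was about 6 mm further back along the V than I expected. I put this down to the same tool offset and did not confirm it.
- **Other items:** I touched nothing else on purpose, but took no final picture of the whole bench.

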